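Mount the twin-hook carrier on the pegboard rail

ROBOT

A 6-joint arm with a two-finger parallel gripper is mounted at the origin on the work surface. World frame = base frame: x ahead of the robot, y to its left, z up, the work surface at z = 0. Lengths are in mm, angles in rad, forces in N, time in s.
With the tool pointing down it reaches from about 350 to 800 mm from the base axis. Payload 7.3 kg.
Tool frame: the origin (TCP) lies at the very end of the fingers, on their centre line; the grasp point (between the pads) lies 19 mm behind it; z points along the fingers, y is the direction in which the jaws open and shut (so a half turn about z gives the same grasp; the last joint's range is limited). The gripper opens to 85 mm and grips with 20 to 120 N. Pads are 22 mm wide; open, the fingers measure 114 mm over their backs; the gripper's body (76 mm by 85 mm) begins 54 mm behind the grasp point. The pads swing forward as they close: fully open they stand 13 mm farther back than shut.
Start: joints at [0.971, 0.342, 1.524, -0, 1.275, -0.146], TCP at [230.14, 471.89, 231.322] pointing down, gripper open.
Joint ranges: [-2.53, 2.53], [-0.77, 2.02], [0.04, 2.7], [-1, 4.14], [0.28, 2.66], [-3.11, 3.11]. Speed limits (rad/s): [2.57, 2.57, 3.14, 3.14, 3.14, 3.14].

INTERFACE

Orientations are given as a unit quaternion [w, x, y, z].
In Python, from station import sensors, imaging, sign_off gives the robot as it stands.
- The arm moves only by the shell command python3 -m pendant 'ROWS' [OPENING]. ROWS is JSON, a list of rows, each an object with "dp": the shift along the tool's x, y, z in mm, a list of three; "rotation": the turn, a rotation vector about the tool's x, y, z in rad, a list of three. A call has exactly 5 rows; each row is the pose to reach, as a shift and turn from the pose commanded when the call began, along the tool's axes at that moment; what a row does not reach only later rows make up. A row lasts 1/8 s, in which the tool goes at most 62.5 mm and 10.7 degrees, less where a joint would pass 70% of its speed; a pose out of reach is approached as far as the arm can. A call with a gripper value outside its range is refused whole. OPENING is the gripper's target within -1 to 1 (shut at 1, half-way at 0, fully open at -1), set as the call begins (- or left out, the last holds). The fingers move at their own pace and stop on an object; the grip force is fixed at half the most. Time passes only in rows, so rows that repeat a pose let the fingers close, or fill a call up. It gives the time, the measured TCP pose, the force and the opening at its end, in the units of the state.
- sensors.state(): the state, without advancing time (a new reading comes with each control period).
- imaging.camera(name): name is "scene" or "top"; returns a dict with "pixels" (384x512x3 uint8, red, green, blue), "fx", "fy", "cx", "cy" (pixels), "origin" and "orientation" of the camera in the world. Camera axes: x right, y down, z forward; pixel columns grow to the right and rows downward; lengths in mm; the calibration is good to about 2 mm. A picture is of the moment at which its call begins. There is no depth.
- sign_off(): hands the job in, once; it reports no verdict.
The state is a dict: "clock": time; "qpos": joint angles; "dq": joint speeds; "effort": joint torques, N m; "position": TCP position; "ee_rot": TCP orientation; "ft_force": force on the tool from outside, world axes, zero at the start; "ft_torque": the same for the moment, N m; "finger_gap": opening from 0.0 (shut) to 1.0 (fully open).
Only numpy, scipy, OpenCV 4.12 (cv2) and the standard library are available. Lean on these libraries where they do the work, as an engineer would, in place of code of your own. Each camera call takes 0.05 s, during which the arm holds its last target. There are 200 camera calls.

TASK

Put the blue twin-hook carrier on the aluminium dovetail rail of the low pegboard: take it by its tab, slide it on from the rail's open end, without forcing it, until it bears on the red end stop, and let it settle on the rail. Then turn the black knob on its top clockwise until the clamp jaw grips the rail and the knob comes up snug, without overtightening it, and let go. Leave the other things where they are.

Things in the scene. Friction and masses are not known exactly. Their poses are not given: they have to be found in the camera images.
- rail: Low white pegboard, 250 wide, 85 tall, 8 thick, on a 12 thick foot (to 20 before the board), fixed. Origin: board's front face, on the ledge, mid rail. x: into the board, y: along the rail towards the stop, z: up. On the front is a 180 mm dovetail rail, axis at z 52, 20 deep: 24 high at a root 8 off the board, 35 at its outer face (x = -20); y -90 (open end, last 12 mm tapered 1.5) to +90 (stop).
- carrier: Blue carrier, 0.35 kg, standing on the ledge. Origin under its plate; x: jaw side (to the board), y: leading end, z: up. Plate x -7..7, y -64..40, z 0..72; upper jaw on +x side to x 17.5; two steel hooks on -x side to x -60, z 0..30. Axis of its dovetail at z 34. Seated home in the rail frame: x -27, y 50, z 18, axes parallel; with the jaw slack it has 1 to 2 mm of play; slick faces.
- grip_tab (a point): Point in the carrier's grip tab, at carrier (0, 14, 98). The tab is an upright block on the plate, 12 thick (x), 28 long (y), from z 72 to 113.
- knob_top (a point): Centre of the top of the black round clamp knob, at carrier (0, -46, 111). Knob diameter 32, 26 tall (z 84.5 to 110.5), upright axis. Clockwise from above raises the jaw 4 mm per rad. Drag 0.14 N m; once the jaw bears, torque climbs 0.65 N m per rad. Snug: 0.1 to 0.2 N m above the drag; over 0.3 is overtight. It stays where it is left.
- jaw: Steel lower clamp jaw of the carrier, 96 long, under the rail's lower flank; slides along the carrier's z. Its origin is the carrier's when fully slack and rises as the knob is turned; it meets the rail of a seated carrier 4.8 mm up. It starts 0 to 2.8 mm up (differs each time), so 0.5 to 1.2 rad of knob turn bring it to the rail.
- end_stop: Red stop block across the rail's closed end, 36 deep, 10 long, 50 high; fixed to the rail. Its origin and axes are those of the rail; its face is at rail y = 90.
- open_end (a point): Point on the rail's outer face at its open end: rail (-20, -90, 52). The carrier goes on here, its +y end first.
- stop_face (a point): Point on the stop's face in line with the rail's outer face: rail (-20, 90, 52). The carrier's leading end (carrier y = +40) comes to bear here.
- tub: Bystander: closed yellow tub, 100 wide, 95 tall, origin under its centre.
- dish: Bystander: white ceramic dish, 110 wide, 30 tall, origin under its centre.
- stain_bottle: Bystander: white bottle with blue cap, 60 wide, 150 tall, origin under its centre.
- scoop: Bystander: green plastic scoop, cup 56 wide and 34 tall over the origin, handle 108 long along its -x.
- lint_brush: Bystander: white lint brush lying flat, head 110 x 45 towards its +x, handle to x = -130, 24 tall; origin under the neck.
Not all that is in view belongs to the job. There is more than one size of the carrier; the job needs the middle-sized.

How it is judged:
By the outcome, as a careful person would: the job done as asked, in the order asked, and still so for the second after the job is handed in, with the robot touching nothing.
It also fails if it takes over 72 s, if anything falls off the work surface, if the arm or the gripper's body presses on something with over 40 N, if the wrist force passes 120 N, or if a joint passes its speed limit or range.

## Working session

There is one attempt and no reset: what is moved stays moved. The work goes in short steps, Python scripts to look and compute and a shell command to move; the robot and the scene stay as the last step left them, time stands still between calls to the robot, and variables do not carry over. Pictures are saved under pics/ and viewed, about 8 in all and at most 12, crops included, and the job is handed in when it is done.

```bash
ls; mkdir -p pics; python3 - <<'E'
from station import sensors, imaging
import cv2
s=sensors.state();print(s)
for n in("scene","top"):
    c=imaging.camera(n);print(n,{k:v for k,v in c.items() if k!="pixels"})
    cv2.imwrite(f"pics/{n}0.png",cv2.cvtColor(c["pixels"],cv2.COLOR_RGB2BGR))
a=cv2.imread("pics/scene0.png");b=cv2.imread("pics/top0.png")
E
```

```text
pics
{'clock': 0.0, 'qpos': array([ 9.70987856e-01,  3.42720999e-01,  1.52500802e+00,  4.40411028e-06,
        1.27538926e+00, -1.45971197e-01]), 'dq': array([ 6.97759362e-05, -5.72473298e-04,  1.65064257e-03, -3.08315795e-04,
       -7.45547175e-04, -1.42004229e-04]), 'effort': array([-9.89013060e-04, -4.33681369e+01, -2.46012568e+01, -3.42503145e-04,
        7.72536267e-03, -1.70525055e-05]), 'position': array([229.91004039, 471.54382297, 230.62998976]), 'ee_rot': array([-2.79859509e-04,  2.24976787e-01,  9.74363825e-01, -7.09621566e-04]), 'ft_force': array([ 0.59995789, -0.42539937,  0.17005049]), 'ft_torque': array([ 0.00639149,  0.00483047, -0.0219174 ]), 'finger_gap': 1.0029062218467009}
scene {'fx': 490.004929248426, 'fy': 490.004929248426, 'cx': 260.08475369114166, 'cy': 194.28494346468435, 'origin': array([1355.94146448, -229.06266932, 1466.34366964]), 'orientation': array([-0.2123727 ,  0.75412261,  0.5982412 , -0.16823908])}
top {'fx': 402.00161464756883, 'fy': 402.00161464756883, 'cx': 253.56250469245364, 'cy': 190.87616200896025, 'origin': array([ 320.16134156,  -29.10039773, 1442.94849374]), 'orientation': array([-0.05282416,  0.71044086, -0.69991193,  0.05105569])}
```

View pics/scene0.png

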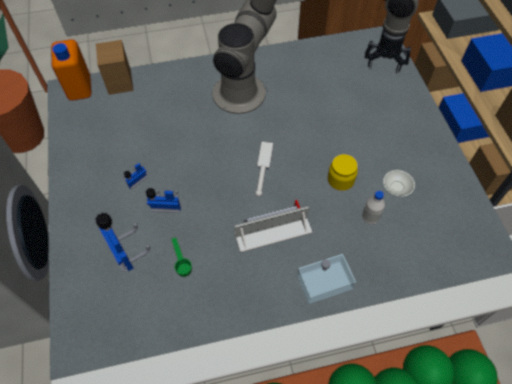

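View pics/top0.png

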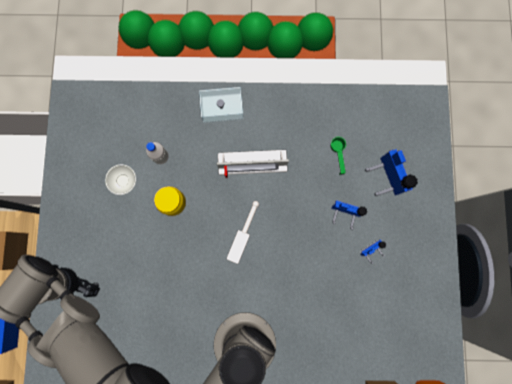

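Candidates for the carrier, by top and scene pixels:
- large: top (400,172), scene (115,240)
- middle: top (350,208), scene (163,200)
- small: top (374,248), scene (135,175)

I choose the middle one. The rail's stop is red, at top (226,171) and scene (297,204). I'll check this in a close crop.

```bash
python3 - <<'E'
import cv2,numpy as np
a=cv2.imread("pics/scene0.png");b=cv2.imread("pics/top0.png")
f=lambda im,x,y,w,h,s:cv2.resize(im[y:y+h,x:x+w],None,fx=s,fy=s,interpolation=cv2.INTER_CUBIC)
p=[f(a,130,175,66,46,6),f(a,228,190,90,63,6)[:276+100],f(b,325,190,66,46,6),f(b,208,140,90,46,6)]
c=np.zeros((600,800,3),np.uint8)
for im,(x,y) in zip(p,[(0,0),(400,0),(0,310),(400,310)]):
    im=im[:290,:400] if im.shape[1]<=400 else cv2.resize(im,None,fx=.74,fy=.74)[:290,:400]
    c[y:y+im.shape[0],x:x+im.shape[1]]=im
cv2.imwrite("pics/crop1.png",c)
E
```

```text
(no output)
```

View pics/crop1.png

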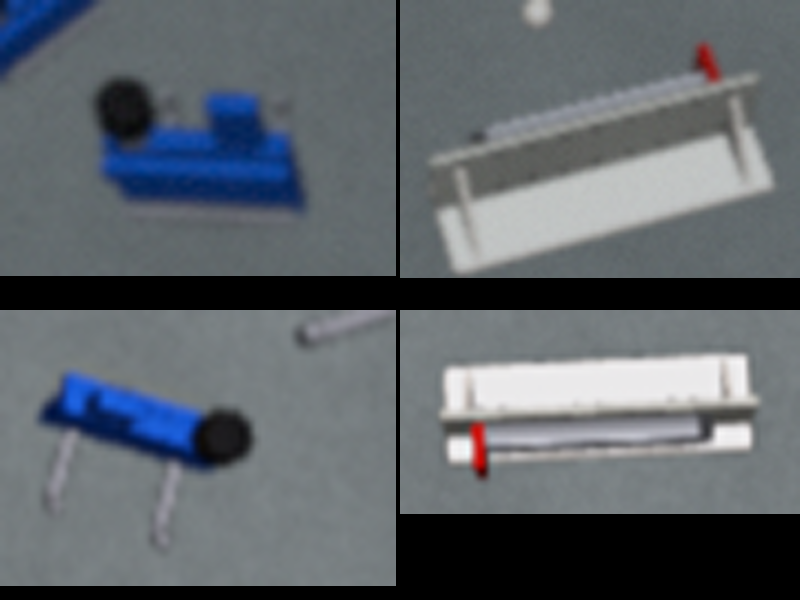

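```bash
cat > h.py <<'E'
import numpy as np,cv2
from scipy.spatial.transform import Rotation as R
from station import sensors, imaging
def cam(n):
    return imaging.camera(n)
def ray(c,p):
    d=np.array([(p[0]-c["cx"])/c["fx"],(p[1]-c["cy"])/c["fy"],1.])
    q=c["orientation"];d=R.from_quat([q[1],q[2],q[3],q[0]]).apply(d);return np.array(c["origin"]),d/np.linalg.norm(d)
def tri(cs,ps):
    A=np.zeros((3,3));b=np.zeros(3);rs=[ray(c,p) for c,p in zip(cs,ps)]
    for o,d in rs:
        M=np.eye(3)-np.outer(d,d);A+=M;b+=M@o
    X=np.linalg.solve(A,b);return X,[round(float(np.linalg.norm(np.cross(X-o,d))),1) for o,d in rs]
def plane(c,p,z):
    o,d=ray(c,p);return o+d*(z-o[2])/d[2]
def proj(c,X):
    q=c["orientation"];v=R.from_quat([q[1],q[2],q[3],q[0]]).inv().apply(np.array(X)-c["origin"])
    return np.array([c["cx"]+c["fx"]*v[0]/v[2],c["cy"]+c["fy"]*v[1]/v[2]])
def wcent(w,box):
    x,y,W,H=box;s=w[y:y+H,x:x+W].astype(float);Y,X=np.mgrid[y:y+H,x:x+W];return np.array([(s*X).sum(),(s*Y).sum()])/s.sum()
E
python3 - <<'E'
from h import *
np.set_printoptions(precision=1,suppress=True)
S,T=cam("scene"),cam("top")
s2=lambda X,Y:(228+(X-400)/4.44-.4,190+Y/4.44-.4)
t2=lambda X,Y:(208+(X-400)/4.44-.4,140+(Y-310)/4.44-.4)
for n,a,b in [("boardR",(433,160),(757,402)),("boardL",(757,78),(443,415))]:
    print(n,*tri((S,T),(s2(*a),t2(*b))))
def knob(c,box):
    g=c["pixels"].max(2).astype(float);bg=95
    return wcent(np.clip((70-g)/50,0,1),box)
ks,kt=knob(S,(142,184,18,18)),knob(T,(354,201,18,20))
print("knob",ks,kt,*tri((S,T),(ks,kt)))
for n,c,b in(("S",S,(285,190,20,20)),("T",T,(215,158,18,25))):
    p=c["pixels"].astype(float);w=np.clip((p[:,:,0]-p[:,:,1:].max(2)-20)/60,0,1)
    x,y,W,H=b;m=(w[y:y+H,x:x+W]>.4);print(n,wcent(w,b));
    for r in range(H): 
        if m[r].any(): print(r+y,np.where(m[r])[0]+x)
E
```

```text
boardR [ 629.6 -141.    85.6] [0.4, 0.4]
boardL [616.2 103.5  83.8] [1.0, 1.0]
knob [150.4 193. ] [361.4 211.1] [ 455.8 -387.    99.3] [0.1, 0.1]
S [297.  203.7]
200 [295 296 297]
201 [295 296 297]
202 [295 296 297 298]
203 [295 296 297 298]
204 [295 296 297 298]
205 [296 297 298 299]
206 [297 298 299]
207 [297 298 299]
208 [298]
T [225.2 170.4]
165 [224 225 226]
166 [224 225 226]
167 [224 225 226]
168 [224 225 226]
169 [224 225 226]
170 [224 225 226]
171 [224 225 226 227]
172 [224 225 226 227]
173 [224 225 226 227]
174 [224 225 226 227]
175 [224 225 226]
176 [226]
```

```bash
python3 - <<'E'
from h import *
np.set_printoptions(precision=2,suppress=True,linewidth=150)
S,T=cam("scene"),cam("top")
def edge(sig,rows,th):  # first crossing up
    for i in range(len(sig)-1):
        if (sig[i]-th)*(sig[i+1]-th)<=0 and sig[i]!=sig[i+1]: return rows[i]+(th-sig[i])/(sig[i+1]-sig[i])
p=T["pixels"].astype(float);bl=p[:,:,2]-p[:,:,0]
# carrier top view: upper & lower boundary of blue
for nm,rng in(("up",range(196,226)),("lo",range(226,196,-1))):
    rows=list(rng);P=[]
    for x in range(337,356):
        e=None
        for i in range(len(rows)-1):
            a,b=bl[rows[i],x],bl[rows[i+1],x]
            if a<60<=b: e=rows[i]+(rows[i+1]-rows[i])*(60-a)/(b-a);break
        if e: P.append((x,e))
    P=np.array(P);print(nm,P[:,1])
    k,c=np.polyfit(P[3:-2,0],P[3:-2,1],1)
    A=plane(T,(338,k*338+c),72);B=plane(T,(354,k*354+c),72);d=A-B;print(k,"yaw",np.arctan2(-d[0],d[1]),A[:2],B[:2])
# hooks
s2=lambda X,Y:(325+X/6-.4,190+(Y-310)/6-.4)
for a,b in(((72,432),(55,500)),((175,465),(160,540))):
    d=plane(T,s2(*a),15)-plane(T,s2(*b),15);print("hook yaw",np.arctan2(d[1],d[0]))
# rail profiles
print("top rows155-180")
for x in(235,250,265,280): print(x,p[148:178,x].mean(1).astype(int))
q=S["pixels"].astype(float)
print("scene rows 200-235")
for x in(245,260,275,290): print(x,q[203:240,x].mean(1).astype(int))
E
```

```text
up [199.68 200.09 200.38 200.61 201.11 201.46 201.84 202.15 202.37 202.72 202.73 203.19 203.48 203.65 204.1  204.41 204.62 205.03 205.23]
0.29428447799718493 yaw -0.2759317958479304 [ 494.96 -314.6 ] [ 479.5  -369.18]
lo [208.38 208.7  209.3  209.53 210.09 210.33 210.43 210.56 211.   211.35 211.59 211.96 212.35 212.55 212.96 213.32 213.44 213.57 214.04]
0.3009848853770797 yaw -0.28130086132275267 [ 464.84 -314.12] [ 449.12 -368.52]
hook yaw -0.2572651872418701
hook yaw -0.21680089509848835
top rows155-180
235 [121 123 117 139 204 234 235 234 233 233 233 234 234 228 203 153 101 105 133 156 179 192 140 102 171 167 127 120 122 124]
250 [119 118 132 182 227 235 234 233 233 233 233 234 230 210 183 134 105 124 147 170 178 135 104 156 169 145 131 129 126 128]
265 [121 121 150 213 235 234 233 233 233 233 234 233 217 189 133  88 110 140 162 179 167 127 137 169 149 124 125 127 126 125]
280 [119 140 199 211 203 198 190 180 182 183 181 185 186 145  90  69  68 121 211 241 239 238 224 169 122 117 122 123 124 127]
scene rows 200-235
245 [102 104 102 105 104 106 104 103 104 103 103 103 104 105 106  99  88  73  75 108 144 140 111  95  97  95  95  95  94  96  99 123 162 186 192 190 190]
260 [105 104 107 106 109 108 107 107 105 107 108 113 129 143 140 140 149 137 106  95  91  94  93  91  92  93  98 122 163 190 193 194 194 193 195 193 194]
275 [104 107 105 105 103 102 105 111 128 144 141 137 147 139 109  97  95  96  97  98  96  96 101 125 164 187 194 194 196 195 194 194 194 194 193 194 192]
290 [101 101 104 107 125 146 144 144 152 141 108  94  97  95  95  95  95  97 102 125 162 186 193 194 195 194 196 194 193 193 196 196 194 188 170 136 109]
```

```bash
python3 - <<'E'
from h import *
np.set_printoptions(precision=1,suppress=True,linewidth=150)
S,T=cam("scene"),cam("top")
A=np.array([plane(S,p,85) for p in((245,224.7),(260,220.55),(275,216.6),(290,212.6))]);print("back top edge",A)
k=np.polyfit(A[:,1],A[:,0],1);print(k)
B=np.array([plane(T,p,69.5) for p in((235,169.87),(250,168.86),(265,168.35))]);print("outer top edge",B);print(np.polyfit(B[:,1],B[:,0],1))
p=T["pixels"].astype(float);w=p[:,:,0]-p[:,:,1:].max(2)
print(w[164:177,220:231].astype(int)); 
for r in(167,170,173):
    c=(np.clip(w[r,220:231],0,None)*np.arange(220,231)).sum()/np.clip(w[r,220:231],0,None).sum(); print(r,c,plane(T,(c,r),77))
print("T row 164..172 cols 268-292");print(p[160:174,266:294].mean(2).astype(int))
q=S["pixels"].astype(float);print("S");print(q[215:226,232:262].mean(2).astype(int))
w=q[:,:,0]-q[:,:,1:].max(2);print(w[197:210,291:303].astype(int))
E
```

```text
back top edge [[ 633.3 -109.    85. ]
 [ 629.6  -59.1   85. ]
 [ 626.5   -8.8   85. ]
 [ 623.2   42.    85. ]]
[ -0.1 625.9]
outer top edge [[596.5  41.6  69.5]
 [600.9 -10.6  69.5]
 [603.4 -62.8  69.5]]
[ -0.1 599.6]
[[  3   1   0  -2   2   6   6   1   0   1   2]
 [  1   0  -3   9  55  80  71  17  -5  -4  -3]
 [  1  -1  -4  32 129 163 130  23 -11 -10  -9]
 [  1   0  -5  34 150 190 141  20 -14 -12 -10]
 [  2   1  -5  18 122 188 145  23 -14 -13 -10]
 [  0  -1  -6   2  87 175 149  27 -14 -13 -11]
 [  1  -1  -5  -2  72 167 155  38 -13 -11 -10]
 [ -1  -1  -4  -5  71 165 167  52  -8  -8  -4]
 [  0  -1  -4   0  75 166 171  51  -7  -3   0]
 [  4   5  -1   7  82 169 177  52  -2   1   3]
 [  3   3   0   9  88 171 174  55  -5  -2  -1]
 [ -5  -5  -9  -1  52 117 130  40 -10 -11 -10]
 [-10  -9 -12 -11   4  44  69  27  -9 -12 -10]]
167 224.92164179104478 [604.6  76.4  77. ]
170 225.35565819861432 [594.   74.6  77. ]
173 225.328 [583.5  74.4  77. ]
T row 164..172 cols 268-292
[[218 214 198 194 205 212 206 191 188 197 200 203 204 201 185 181 196 203 203 202 197 191 164 133 119 118 117 119]
 [188 189
[... 2806 characters left out ...]
94  92  91  92  92  90  91  91  92]]
[[-11 -11 -11 -12 -10 -11 -12 -10 -10 -11 -10 -11]
 [-10 -10 -12  -8  -6  -6  -6 -11 -13 -10 -11 -12]
 [-11 -11  -7  -1  14  24  13  -3 -12 -10 -10 -10]
 [ -9 -10  -6  15  54  76  51  11  -8 -10  -9 -10]
 [-11 -11  -4  20  76 109  81  30  -4  -9  -9 -10]
 [ -9 -10  -7  15  74 119 100  51   5  -9 -10 -12]
 [ -8  -8  -5  17  71 116 115  69  16  -7 -10 -11]
 [-11 -10  -1  17  54  97 117  88  35  -3 -11 -11]
 [-11  -9  -2   9  27  63 110 104  55   9  -6 -11]
 [-11 -11  -8  -1   6  30  83 110  75  22  -4  -9]
 [-12 -11 -12 -11  -6  10  58  90  71  28   1  -5]
 [-13 -12 -12 -12  -8   3  31  47  37  17   3  -4]
 [-11 -11  -8  -7  -4   2   6   8   6   3   0  -1]]
```

```bash
cat > go.py <<'E'
# usage: go.py x y z yaw_of_tool_y : shift/turn in tool axes from measured pose
import sys;from h import *
x,y,z,yaw=map(float,sys.argv[1:5]);s=sensors.state();q=s["ee_rot"]
M=R.from_quat([q[1],q[2],q[3],q[0]])
yv=np.array([np.cos(yaw),np.sin(yaw),0]);zv=np.array([0,0,-1.]);G=R.from_matrix(np.c_[np.cross(yv,zv),yv,zv])
np.set_printoptions(precision=3,suppress=True)
print("t",round(s["clock"],2),"pos",s["position"],"yaw",np.arctan2(*M.as_matrix()[1::-1,1]),"F",s["ft_force"],"T",s["ft_torque"],"gap",round(s["finger_gap"],3),"q",s["qpos"])
print("dp",M.inv().apply(np.array([x,y,z])-s["position"]),"rot",(M.inv()*G).as_rotvec())
E
python3 go.py 480 80 240 0.4; python3 go.py 472.3 -329.3 200 -0.278
```

```text
t 0.4 pos [230.101 471.844 231.204] yaw 1.1169966665172781 F [1.086 0.111 0.34 ] T [-0.025 -0.028  0.026] gap 0.998 q [ 0.971  0.342  1.524  0.     1.275 -0.146]
dp [-396.384 -242.635   -8.767] rot [-0.     0.     0.717]
t 0.4 pos [230.101 471.844 231.204] yaw 1.1169966665172781 F [1.086 0.111 0.34 ] T [-0.025 -0.028  0.026] gap 0.998 q [ 0.971  0.342  1.524  0.     1.275 -0.146]
dp [-568.895 -613.877   31.293] rot [-0.     0.     1.395]
```

```bash
python3 -m pendant '[{"dp":[-50,-30,-2],"rotation":[0,0,0.14]},{"dp":[-100,-60,-4],"rotation":[0,0,0.28]},{"dp":[-150,-92,-6],"rotation":[0,0,0.42]},{"dp":[-200,-122,-8],"rotation":[0,0,0.56]},{"dp":[-250,-153,-8],"rotation":[0,0,0.72]}]' -1; python3 go.py 472.3 -329.3 200 -0.278
```

```text
clock: 1.02
position: [388.7, 223.2, 239.7]
ee_rot: [0.0, 0.556, 0.831, 0.001]
ft_force: [0.1, 0.1, 0.6]
finger_gap: 0.999
t 1.02 pos [388.679 223.2   239.708] yaw 0.39215135392657463 F [0.08 0.11 0.56] T [-0.004  0.029 -0.027] gap 0.999 q [ 0.35   0.193  1.707  0.     1.241 -0.042]
dp [-542.519 -133.929   39.519] rot [ 0.001 -0.     0.67 ]
```

```bash
python3 -m pendant '[{"dp":[-55,-14,0],"rotation":[0,0,0.13]},{"dp":[-110,-27,0],"rotation":[0,0,0.27]},{"dp":[-165,-41,0],"rotation":[0,0,0.4]},{"dp":[-220,-54,0],"rotation":[0,0,0.54]},{"dp":[-275,-68,0],"rotation":[0,0,0.67]}]'; python3 go.py 472.3 -329.3 180 -0.278
```

```text
clock: 1.65
position: [431.5, -57.0, 239.6]
ee_rot: [0.0, 0.798, 0.603, 0.0]
ft_force: [1.1, -0.1, -0.1]
finger_gap: 0.999
t 1.65 pos [431.479 -57.014 239.552] yaw -0.2775061724834399 F [ 1.084 -0.147 -0.144] T [ 0.006 -0.039  0.033] gap 0.999 q [-0.308  0.169  1.737  0.     1.235 -0.031]
dp [-250.699  113.803   59.596] rot [ 0.001 -0.     0.   ]
```

```bash
python3 - <<'E'
from h import *
s=imaging.camera("top")
E
python3 go.py 472.3 -329.3 180 -0.278
```

```text
t 1.7 pos [432.63  -63.016 239.497] yaw -0.28615401951320407 F [ 2.598 -5.887  1.229] T [-0.148 -0.042  0.024] gap 0.998 q [-0.318  0.172  1.734 -0.004  1.233 -0.03 ]
dp [-244.043  113.054   60.683] rot [ 0.003  0.004 -0.008]
```

```bash
python3 -m pendant '[{"dp":[-55,26,10],"rotation":[0,0,0]},{"dp":[-110,52,20],"rotation":[0,0,0]},{"dp":[-165,78,35],"rotation":[0,0,0]},{"dp":[-220,103,50],"rotation":[0,0,0]},{"dp":[-244,113,60],"rotation":[0,0,0]}]'; python3 -m pendant '[{"dp":[0,0,0],"rotation":[0,0,0]},{"dp":[0,0,0],"rotation":[0,0,0]},{"dp":[0,0,0],"rotation":[0,0,0]},{"dp":[0,0,0],"rotation":[0,0,0]},{"dp":[0,0,0],"rotation":[0,0,0]}]';python3 go.py 472.3 -329.3 140 -0.278
```

```text
clock: 2.33
position: [474.2, -323.4, 178.1]
ee_rot: [-0.0, 0.797, 0.604, -0.0]
ft_force: [-0.9, -0.2, 0.5]
finger_gap: 1.003
clock: 2.95
position: [474.6, -320.1, 179.7]
ee_rot: [0.0, 0.797, 0.605, 0.0]
ft_force: [0.7, 0.7, 0.3]
finger_gap: 1.003
t 2.95 pos [ 474.595 -320.082  179.698] yaw -0.2722715627062874 F [0.707 0.673 0.271] T [-0.019  0.049  0.02 ] gap 1.003 q [-0.727  0.472  1.469  0.     1.2   -0.455]
dp [-9.489  0.246 39.699] rot [0.001 0.    0.006]
```

```bash
python3 -m pendant '[{"dp":[-4,0,10],"rotation":[0,0,0]},{"dp":[-9,0,20],"rotation":[0,0,0.006]},{"dp":[-9.5,0,35],"rotation":[0,0,0.006]},{"dp":[-9.5,0,40],"rotation":[0,0,0.006]},{"dp":[-9.5,0,40],"rotation":[0,0,0.006]}]'; python3 - <<'E'
from h import *
S,T=cam("scene"),cam("top");s=sensors.state();print(s["position"])
f=lambda c,x,y,w,h:cv2.resize(cv2.cvtColor(c["pixels"][y:y+h,x:x+w],cv2.COLOR_RGB2BGR),None,fx=8,fy=8,interpolation=cv2.INTER_CUBIC)
cv2.imwrite("pics/g1.png",np.hstack([f(S,134,160,50,72),f(T,328,180,50,72)]))
print(proj(S,s["position"]),proj(T,s["position"]))
E
```

```text
clock: 3.58
position: [471.7, -329.5, 138.6]
ee_rot: [-0.001, 0.799, 0.602, -0.0]
ft_force: [0.8, -0.2, 1.3]
finger_gap: 1.005
[ 472.05969902 -329.79789571  139.50028585]
[166.47120724 187.18647541] [347.04903994 204.72755897]
```

View pics/g1.png

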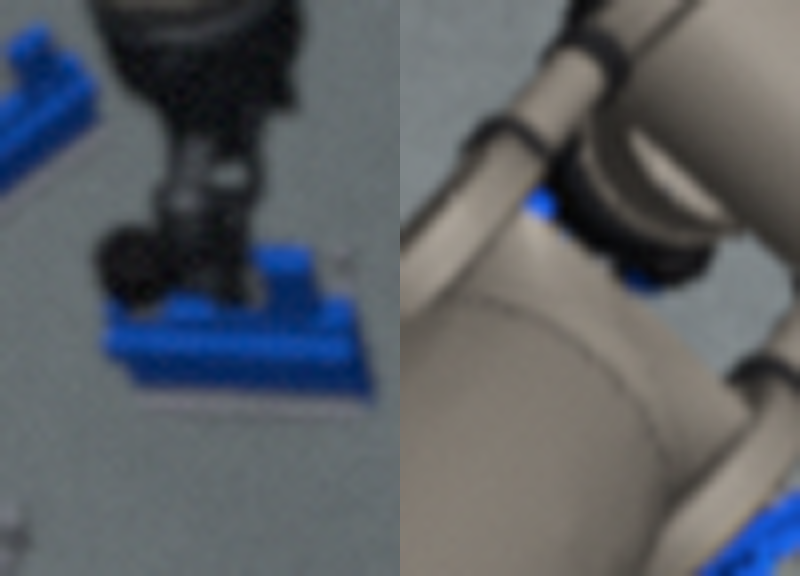

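```bash
python3 - <<'E'
from h import *
S,T=cam("scene"),cam("top")
y=-.278;X=np.array([np.cos(y),np.sin(y),0]);Y=np.array([-np.sin(y),np.cos(y),0]);P=np.array([472.06,-329.8,139.5])
for n,q in(("finger",P+50*X+[0,0,13]),("finger-",P-50*X+[0,0,13]),("tabtop",[472.3,-329.3,113]),("tab end+",np.array([472.3,-329.3,113])+14*Y),("tab end-",np.array([472.3,-329.3,113])-14*Y),("lead end72",np.array([472.3,-329.3,72])+26*Y)):
    p=proj(S,q);print(n,p,(p-[134,160])*8)
p=S["pixels"].astype(float);w=np.clip((p[:,:,2]-p[:,:,0]-40),0,100)
print(w[188:206,163:182].astype(int))
E
```

```text
finger [163.42861901 198.47568308] [235.42895208 307.80546464]
finger- [168.10423293 171.97413558] [272.83386342  95.79308462]
tabtop [167.9606789  191.57467635] [271.68543118 252.59741076]
tab end+ [172.24687485 191.75277802] [305.97499883 254.02222412]
tab end- [163.67636206 191.39665276] [237.41089645 251.17322205]
lead end72 [177.72869888 198.40218486] [349.82959101 307.21747889]
[[  0   0   0   0   0   0   0   0   0   0   0   0   0   0   0   0   0   0
    0]
 [  0   0   0   0   0   0   0   0   0   0   0   0   0   0   0   0   0   0
    0]
 [  0   0   0   9  19  21  17  19  12   0   0   0   0   0   0   0   0   0
    0]
 [  0   0  18  57  81  82  84  84  74  39   0   0   0   0   0   0   0   0
    0]
 [  0   0  16  65  96 100 100 100 100  55   0   0   0   0   0   0   0   0
    0]
 [  0   0   0  39  79  91  96  97  89  53   0   0   0   0   0   0   0   0
    0]
 [  0   0   0   3  41  55  62  61  55  32   0   0   0   0   0   0   0   0
    0]
 [  0   0   0   0  17  43  51  46  44  31   1   0   0   0   0   0   0   0
    0]
 [  0   0   0   0  10  38  49  46  45  41  14   2   0   0   0   0   0   0
    0]
 [  0   0   0   0  12  37  50  53  48  44  39  43  54  52  28   0   0   0
    0]
 [ 19  15  10  11  25  41  50  56  50  46  58  75  96  98  65  12   0   0
    0]
 [ 53  56  49  44  45  58  53  53  52  59  74  87 100 100  76  16   0   0
    0]
 [ 61  67  63  62  61  67  71  59  54  77  78  89 100  96  72  17   0   0
    0]
 [ 80  81  77  77  77  83  76  76  72  72  75  81  84  76  61  22   0   0
    0]
 [100  99 100 100 100 100 100 100  94  94  93  97  91  92  73  36   0   0
    0]
 [ 93 100  98 100 100 100 100 100 100  99 100 100 100  99  81  50   0   0
    0]
 [ 71  72  73  81  80  87  83  82  87  83  89  98  93  89  78  44   6   0
    0]
 [ 54  58  51  54  55  58  60  64  58  56  62  59  69  60  54  42  13   0
    0]]
```

```bash
python3 -m pendant '[{"dp":[0,0,12],"rotation":[0,0,0]},{"dp":[0,0,24],"rotation":[0,0,0]},{"dp":[0,0,38],"rotation":[0,0,0]},{"dp":[0,0,50],"rotation":[0,0,0]},{"dp":[0,0,58],"rotation":[0,0,0]}]';python3 go.py 472.3 -329.3 80.5 -0.278;python3 -m pendant '[{"dp":[0,0,0],"rotation":[0,0,0]},{"dp":[0,0,0],"rotation":[0,0,0]},{"dp":[0,0,0],"rotation":[0,0,0]},{"dp":[0,0,0],"rotation":[0,0,0]},{"dp":[0,0,0],"rotation":[0,0,0]}]' 0.4; python3 go.py 472.3 -329.3 80.5 -0.278
```

```text
clock: 4.4
position: [471.6, -329.5, 80.1]
ee_rot: [-0.001, 0.799, 0.602, -0.0]
ft_force: [-0.6, 0.9, 0.5]
finger_gap: 1.0
t 4.4 pos [ 471.597 -329.464   80.09 ] yaw -0.278995859859086 F [-0.587  0.947  0.522] T [ 0.016 -0.002 -0.012] gap 1.0 q [-0.743  0.589  1.573  0.     0.981 -0.464]
dp [ 0.352  0.63  -0.41 ] rot [-0.001 -0.001 -0.001]
clock: 5.03
position: [471.9, -329.8, 81.5]
ee_rot: [0.0, 0.799, 0.602, 0.0]
ft_force: [0.2, 0.1, -0.6]
finger_gap: 0.301
t 5.03 pos [ 471.912 -329.754   81.474] yaw -0.2790048250764042 F [ 0.176  0.136 -0.568] T [0.013 0.    0.015] gap 0.301 q [-0.743  0.587  1.572  0.     0.982 -0.464]
dp [0.543 0.248 0.974] rot [ 0.     0.    -0.001]
```

```bash
python3 -m pendant '[{"dp":[0,0,0.5],"rotation":[0,0,0]},{"dp":[0,0,0.5],"rotation":[0,0,0]},{"dp":[0,0,0.5],"rotation":[0,0,0]},{"dp":[0,0,0.5],"rotation":[0,0,0]},{"dp":[0,0,0.5],"rotation":[0,0,0]}]' 1; python3 go.py 472.3 -329.3 80.5 -0.278;python3 -m pendant '[{"dp":[0,0,-4],"rotation":[0,0,0]},{"dp":[0,0,-10],"rotation":[0,0,0]},{"dp":[0,0,-20],"rotation":[0,0,0]},{"dp":[0,0,-30],"rotation":[0,0,0]},{"dp":[0,0,-40],"rotation":[0,0,0]}]'; python3 go.py 601.7 -190 130 0.066
```

```text
clock: 5.65
position: [472.1, -329.8, 81.1]
ee_rot: [0.0, 0.799, 0.602, 0.0]
ft_force: [-0.1, -0.5, 6.3]
finger_gap: 0.13
t 5.65 pos [ 472.078 -329.805   81.125] yaw -0.2789716410720468 F [-0.127 -0.506  6.299] T [0.092 0.03  0.032] gap 0.13 q [-0.743  0.588  1.572  0.     0.981 -0.464]
dp [0.547 0.074 0.624] rot [ 0.001  0.    -0.001]
clock: 6.28
position: [471.9, -329.7, 121.7]
ee_rot: [0.0, 0.799, 0.602, 0.0]
ft_force: [0.6, 0.0, -4.4]
finger_gap: 0.133
t 6.28 pos [ 471.913 -329.748  121.658] yaw -0.2790080220736504 F [ 0.639  0.002 -4.362] T [ 0.071 -0.032  0.031] gap 0.133 q [-0.743  0.538  1.532  0.     1.072 -0.464]
dp [170.087  86.284  -8.318] rot [ 0.     0.    -0.345]
```

```bash
python3 -m pendant '[{"dp":[20,10,-2],"rotation":[0,0,-0.03]},{"dp":[60,30,-5],"rotation":[0,0,-0.13]},{"dp":[105,53,-8],"rotation":[0,0,-0.23]},{"dp":[145,73,-8],"rotation":[0,0,-0.31]},{"dp":[170,86,-8],"rotation":[0,0,-0.345]}]'; python3 -m pendant '[{"dp":[0,0,5],"rotation":[0,0,0]},{"dp":[0,0,10],"rotation":[0,0,0]},{"dp":[0,0,20],"rotation":[0,0,0]},{"dp":[0,0,22],"rotation":[0,0,0]},{"dp":[0,0,22],"rotation":[0,0,0]}]'; python3 go.py 601.7 -160 100.2 0.066
```

```text
clock: 6.9
position: [602.6, -188.0, 129.4]
ee_rot: [0.0, 0.682, 0.731, 0.0]
ft_force: [0.2, -0.3, -4.1]
finger_gap: 0.131
clock: 7.52
position: [601.0, -190.4, 106.5]
ee_rot: [-0.0, 0.684, 0.73, -0.0]
ft_force: [0.1, 0.2, -4.1]
finger_gap: 0.129
t 7.53 pos [ 600.999 -190.407  106.519] yaw 0.06511957924844256 F [ 0.121  0.191 -4.145] T [ 0.2   -0.044  0.046] gap 0.129 q [-0.428  0.646  1.376  0.     1.121 -0.493]
dp [30.295  2.681  6.328] rot [-0.    -0.    -0.001]
```

```bash
python3 -m pendant '[{"dp":[8,1,1],"rotation":[0,0,0]},{"dp":[18,2,3],"rotation":[0,0,0]},{"dp":[28,3,5],"rotation":[0,0,0]},{"dp":[30,3.3,6.3],"rotation":[0,0,0]},{"dp":[30,3.3,6.3],"rotation":[0,0,0]}]'; python3 go.py 602.3 -160 100 0.066; python3 - <<'E'
from h import *
S,T=cam("scene"),cam("top")
f=lambda c,x,y,w,h,s:cv2.resize(cv2.cvtColor(c["pixels"][y:y+h,x:x+w],cv2.COLOR_RGB2BGR),None,fx=s,fy=s,interpolation=cv2.INTER_CUBIC)
cv2.imwrite("pics/g2.png",np.vstack([f(S,195,190,114,42,7),f(T,225,150,114,42,7)]))
E
```

```text
clock: 8.15
position: [602.7, -159.5, 100.4]
ee_rot: [-0.0, 0.683, 0.73, -0.0]
ft_force: [0.6, -0.1, -3.5]
finger_gap: 0.133
t 8.15 pos [ 602.697 -159.482  100.405] yaw 0.0666427138073176 F [ 0.593 -0.081 -3.549] T [ 0.09  -0.049  0.063] gap 0.133 q [-0.382  0.64   1.405 -0.     1.096 -0.448]
dp [-0.49  -0.43   0.405] rot [-0.     0.     0.001]
```

View pics/g2.png

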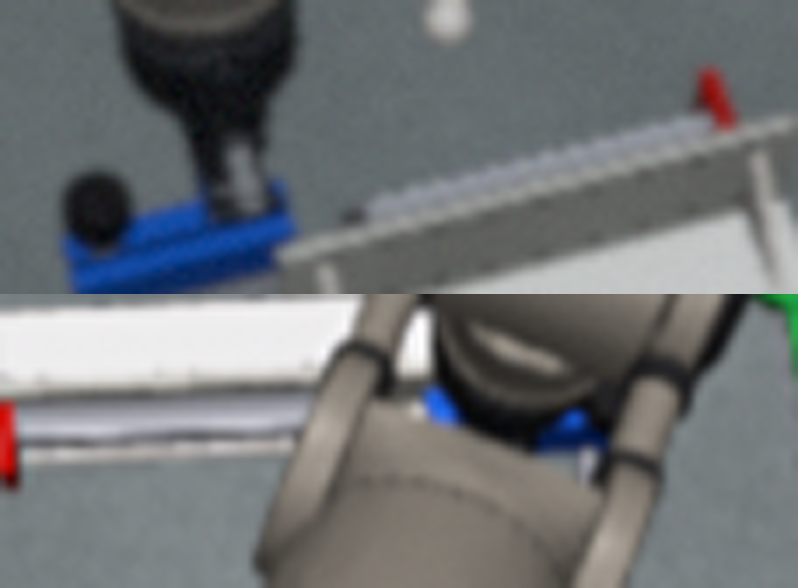

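```bash
python3 - <<'E'
from h import *
np.set_printoptions(precision=2,suppress=True)
S,T=cam("scene"),cam("top");P=sensors.state()["position"];print(P)
g=S["pixels"].max(2).astype(float);ks=wcent(np.clip((70-g)/50,0,1),(200,210,15,18))
K=plane(S,ks,99.3+P[2]-81.1);print("knob",ks,K,"expected",P[:2]-60*np.array([-.066,.998]))
p=T["pixels"].astype(float);bl=p[:,:,2]-p[:,:,0];print(bl[160:174,282:296].astype(int))
print(plane(T,(287.5,163.2),91))
b=S["pixels"].astype(float);b=b[:,:,2]-b[:,:,0];print("S");print(b[214:234,203:238].astype(int))
E
```

```text
[ 602.71 -160.14  100.55]
knob [208.24 219.68] [ 607.51 -219.98  118.75] expected [ 606.67 -220.02]
[[ -9  -8  -6  -8  -6  -1   2  -1  -6 -10  -8  -6  -6  -6]
 [ -7  -8  -8  -9  -8  -4   0   1  -3  -5 -10  -7  -7  -7]
 [ -5  -6  -7  -3   6  13   6   0   0  -3  -6  -9  -9  -8]
 [ -4  -6  -3  28  73  82  45   8  -2   0  -2  -5  -8  -9]
 [ -5  -6  -2  57 145 158 110  43   7  -2   0   0  -4  -8]
 [ -7  -8  -6  48 163 192 164 102  30   0   0   1   1  -1]
 [-13 -10  -8  22 124 188 193 156  72  11   1   2   3   4]
 [-16 -16 -13  -1  62 141 171 164  93  30   7   1   3   3]
 [-17 -17 -18 -16   5  49  76  88  56  21   5   1   4   4]
 [-17 -17 -18 -19 -17 -12  -2  10   2  -4  -6  -2   1   3]
 [-18 -16 -18 -17 -19 -21 -21 -15 -17 -15 -13  -8  -6  -4]
 [-16 -16 -17 -17 -17 -16 -17 -17 -19 -15 -14 -14 -13 -13]
 [-16 -17 -16 -17 -16 -17 -16 -16 -16 -15 -14 -15 -16 -16]
 [-16 -16 -17 -15 -16 -16 -16 -16 -15 -15 -16 -15 -15 -15]]
[ 618.17 -139.29   91.  ]
S
[[ 11  10  11   9   7   7  10  10  10   9  12  10  10  10  11  11  11  11
   11  16  18  12   9   6   8   9   9   8   9   9   9  12  12  11  10]

[... 2055 characters left out ...]
 143 139 135 132 125 113 108 102  90  93  87  89
   89  82  90  84  79  70  66  52  43  41  32  23  17  11   5  -2  -1]
 [ 14  39  85 127 135 136 129 130 109 101  97  94  92  90  88  85  87  84
   76  71  65  60  48  38  31  24  17  16  13  12  10   7   4  -1   0]
 [ 12  24  58 101 116 110 100  99  96  95  86  90  81  79  79  72  67  59
   50  42  35  28  20  18  12  12  13  12  10  10  12   6   2  -1  -1]
 [ 10  15  39  71  97  92  87  89  81  84  79  73  71  62  54  41  33  28
   22  15  14  13  13  10  11  10  11  10  10   8   7   4  -2  -3  -2]
 [  9  15  29  58  83  84  86  77  70  59  51  45  37  30  22  17  15  12
   11  11   9  10   9   9   9  11  10  12  12  11   9   2  -2   0  -2]]
```

```bash
python3 -m pendant '[{"dp":[5,-0.5,0],"rotation":[0,0,0]},{"dp":[10,-0.8,0],"rotation":[0,0,0]},{"dp":[14,-0.8,0],"rotation":[0,0,0]},{"dp":[18,-0.8,0],"rotation":[0,0,0]},{"dp":[20,-0.8,0],"rotation":[0,0,0]}]'; python3 -m pendant '[{"dp":[2,0,0],"rotation":[0,0,0]},{"dp":[4,0,0],"rotation":[0,0,0]},{"dp":[6,0,0],"rotation":[0,0,0]},{"dp":[8,0,0],"rotation":[0,0,0]},{"dp":[10,0,0],"rotation":[0,0,0]}]'; python3 go.py 601.7 -130 100 0.066
```

```text
clock: 8.98
position: [600.5, -139.6, 100.5]
ee_rot: [0.0, 0.683, 0.73, 0.0]
ft_force: [-0.3, -0.2, -4.0]
finger_gap: 0.129
clock: 9.6
position: [600.0, -133.2, 101.1]
ee_rot: [0.002, 0.683, 0.73, -0.002]
ft_force: [-1.4, -13.5, -1.8]
finger_gap: 0.129
t 9.6 pos [ 599.988 -133.249  101.053] yaw 0.06603799477324789 F [ -1.42  -13.506  -1.802] T [-2.426  0.427 -0.02 ] gap 0.129 q [-0.341  0.624  1.435 -0.006  1.08  -0.404]
dp [3.135 1.922 1.036] rot [0.    0.006 0.   ]
```

```bash
python3 -m pendant '[{"dp":[-5,0,0.5],"rotation":[0,0,0]},{"dp":[-7,0,1.2],"rotation":[0,0,0]},{"dp":[-7,0,1.2],"rotation":[0,0,0]},{"dp":[-5,0,1.2],"rotation":[0,0,0]},{"dp":[-3,0,1.2],"rotation":[0,0,0]}]';python3 go.py 600 -130 99.7 0.066; python3 -m pendant '[{"dp":[0.5,0,0],"rotation":[0,0,0]},{"dp":[1,0,0],"rotation":[0,0,0]},{"dp":[1.5,0,0],"rotation":[0,0,0]},{"dp":[2,0,0],"rotation":[0,0,0]},{"dp":[2,0,0],"rotation":[0,0,0]}]'; python3 go.py 601.7 -130 100 0.066
```

```text
clock: 10.22
position: [600.1, -133.8, 99.4]
ee_rot: [0.001, 0.683, 0.73, -0.001]
ft_force: [-0.8, -7.4, -4.4]
finger_gap: 0.132
t 10.22 pos [ 600.095 -133.778   99.428] yaw 0.06661106666602823 F [-0.82  -7.352 -4.391] T [-1.503  0.251 -0.013] gap 0.132 q [-0.343  0.627  1.435 -0.002  1.079 -0.408]
dp [ 3.775  0.157 -0.28 ] rot [0.    0.002 0.001]
clock: 10.85
position: [600.0, -133.3, 99.6]
ee_rot: [0.002, 0.683, 0.73, -0.001]
ft_force: [-1.8, -9.7, -3.8]
finger_gap: 0.133
t 10.85 pos [ 600.    -133.301   99.584] yaw 0.0662201640816473 F [-1.768 -9.711 -3.813] T [-1.975  0.218  0.02 ] gap 0.133 q [-0.341  0.626  1.436 -0.004  1.078 -0.406]
dp [ 3.179  1.915 -0.429] rot [0.    0.004 0.   ]
```

```bash
python3 -m pendant '[{"dp":[-3,0,0],"rotation":[0,0,0]},{"dp":[-5,-0.6,0],"rotation":[0,0,0]},{"dp":[-5,-1.2,0],"rotation":[0,0,0]},{"dp":[-3,-1.2,0],"rotation":[0,0,0]},{"dp":[-2,-1.2,0],"rotation":[0,0,0]}]';python3 go.py 600 -130 99.7 0.066; python3 -m pendant '[{"dp":[0.5,0,0],"rotation":[0,0,0]},{"dp":[1,0,0],"rotation":[0,0,0]},{"dp":[1.5,0,0],"rotation":[0,0,0]},{"dp":[2,0,0],"rotation":[0,0,0]},{"dp":[2,0,0],"rotation":[0,0,0]}]'; python3 go.py 601.7 -130 100 0.066
```

```text
clock: 11.48
position: [599.0, -133.5, 99.4]
ee_rot: [0.001, 0.683, 0.73, -0.0]
ft_force: [-0.5, -5.8, -4.6]
finger_gap: 0.13
t 11.47 pos [ 598.984 -133.529   99.433] yaw 0.06639993474441437 F [-0.518 -5.801 -4.561] T [-1.01   0.087 -0.034] gap 0.13 q [-0.344  0.625  1.438 -0.001  1.077 -0.409]
dp [ 3.453  1.248 -0.272] rot [0.    0.001 0.   ]
clock: 12.1
position: [598.4, -130.8, 99.1]
ee_rot: [-0.001, 0.683, 0.73, -0.0]
ft_force: [-3.6, -0.1, -3.4]
finger_gap: 0.133
t 12.1 pos [ 598.359 -130.778   99.096] yaw 0.06607906595415196 F [-3.567 -0.087 -3.355] T [0.076 0.684 0.097] gap 0.133 q [-0.34   0.624  1.441  0.     1.078 -0.406]
dp [ 0.557  3.384 -0.907] rot [-0.001 -0.001  0.   ]
```

```bash
python3 -m pendant '[{"dp":[0,-0.6,0],"rotation":[0,0,0]},{"dp":[2,-0.8,0],"rotation":[0,0,0]},{"dp":[4,-0.8,0],"rotation":[0,0,0]},{"dp":[6,-0.8,0],"rotation":[0,0,0]},{"dp":[8,-0.8,0],"rotation":[0,0,0]}]';python3 go.py 600 -130 99.7 0.066
```

```text
clock: 12.72
position: [597.6, -123.0, 99.5]
ee_rot: [0.0, 0.683, 0.73, 0.0]
ft_force: [-0.9, -1.4, -3.0]
finger_gap: 0.131
t 12.72 pos [ 597.621 -123.016   99.5  ] yaw 0.06601365449483718 F [-0.878 -1.437 -3.026] T [-0.169  0.445  0.003] gap 0.131 q [-0.329  0.619  1.449  0.     1.072 -0.395]
dp [-7.126  1.913 -0.198] rot [0.001 0.    0.   ]
```

```bash
python3 -m pendant '[{"dp":[2,0,0],"rotation":[0,0,0]},{"dp":[4,0,0],"rotation":[0,0,0]},{"dp":[6,0,0],"rotation":[0,0,0]},{"dp":[8,0,0],"rotation":[0,0,0]},{"dp":[10,0,0],"rotation":[0,0,0]}]';python3 go.py 600 -130 99.7 0.066
```

```text
clock: 13.35
position: [597.0, -113.1, 99.5]
ee_rot: [0.0, 0.683, 0.73, 0.0]
ft_force: [-2.2, -1.3, -0.1]
finger_gap: 0.128
t 13.35 pos [ 596.957 -113.075   99.528] yaw 0.06591066286056764 F [-2.235 -1.328 -0.124] T [-0.145  0.368  0.005] gap 0.128 q [-0.313  0.615  1.457  0.     1.068 -0.379]
dp [-17.089   1.922  -0.167] rot [ 0.001  0.    -0.   ]
```

```bash
python3 -m pendant '[{"dp":[3,-0.2,-0.3],"rotation":[0,0,0]},{"dp":[6,-0.3,-0.6],"rotation":[0,0,0]},{"dp":[9,-0.3,-0.6],"rotation":[0,0,0]},{"dp":[12,-0.3,-0.6],"rotation":[0,0,0]},{"dp":[15,-0.3,-0.6],"rotation":[0,0,0]}]';python3 go.py 600 -130 99.7 0.066
```

```text
clock: 13.98
position: [595.5, -97.8, 99.8]
ee_rot: [-0.0, 0.683, 0.73, 0.0]
ft_force: [0.1, -0.2, -4.2]
finger_gap: 0.134
t 13.97 pos [595.508 -97.829  99.807] yaw 0.06608910144094189 F [ 0.146 -0.17  -4.201] T [ 0.116 -0.081  0.008] gap 0.134 q [-0.29   0.608  1.469  0.     1.064 -0.356]
dp [-32.397   2.358   0.102] rot [ 0. -0.  0.]
```

Free: the only load is the carrier's weight. I'll go on sliding.

```bash
python3 -m pendant '[{"dp":[5,0,0],"rotation":[0,0,0]},{"dp":[10,0,0],"rotation":[0,0,0]},{"dp":[15,0,0],"rotation":[0,0,0]},{"dp":[20,0,0],"rotation":[0,0,0]},{"dp":[25,0,0],"rotation":[0,0,0]}]';python3 go.py 600 -130 99.7 0.066
```

```text
clock: 14.6
position: [593.8, -72.8, 99.9]
ee_rot: [0.0, 0.683, 0.73, 0.0]
ft_force: [0.2, 0.3, -4.0]
finger_gap: 0.131
t 14.6 pos [593.821 -72.849  99.908] yaw 0.06605356772558847 F [ 0.225  0.254 -3.972] T [ 0.107 -0.016 -0.072] gap 0.131 q [-0.25   0.6    1.485  0.     1.056 -0.316]
dp [-57.434   2.393   0.205] rot [ 0. -0.  0.]
```

```bash
python3 -m pendant '[{"dp":[5,0,0],"rotation":[0,0,0]},{"dp":[10,0,0],"rotation":[0,0,0]},{"dp":[15,0,0],"rotation":[0,0,0]},{"dp":[20,0,0],"rotation":[0,0,0]},{"dp":[25,0,0],"rotation":[0,0,0]}]';python3 go.py 600 -130 99.7 0.066
```

```text
clock: 15.22
position: [592.2, -48.0, 99.9]
ee_rot: [0.0, 0.683, 0.73, 0.0]
ft_force: [0.0, -0.7, -3.1]
finger_gap: 0.13
t 15.22 pos [592.19  -47.954  99.923] yaw 0.06592867917609405 F [ 0.043 -0.746 -3.093] T [ 0.122 -0.051 -0.063] gap 0.13 q [-0.21   0.593  1.498  0.     1.05  -0.276]
dp [-82.383   2.387   0.218] rot [ 0. -0. -0.]
```

```bash
python3 -m pendant '[{"dp":[6,0,0],"rotation":[0,0,0]},{"dp":[12,0,0],"rotation":[0,0,0]},{"dp":[18,0,0],"rotation":[0,0,0]},{"dp":[24,0,0],"rotation":[0,0,0]},{"dp":[30,0,0],"rotation":[0,0,0]}]';python3 go.py 600 -130 99.7 0.066
```

```text
clock: 15.85
position: [590.3, -17.9, 99.9]
ee_rot: [0.0, 0.683, 0.73, 0.0]
ft_force: [0.8, 0.1, -3.1]
finger_gap: 0.13
t 15.85 pos [590.262 -17.889  99.936] yaw 0.06606641132988438 F [ 0.803  0.107 -3.124] T [ 0.124 -0.133 -0.034] gap 0.13 q [-0.16   0.587  1.509  0.     1.045 -0.226]
dp [-112.509    2.315    0.233] rot [ 0. -0.  0.]
```

```bash
python3 -m pendant '[{"dp":[6,0,0],"rotation":[0,0,0]},{"dp":[12,0,0],"rotation":[0,0,0]},{"dp":[18,0,0],"rotation":[0,0,0]},{"dp":[24,0,0],"rotation":[0,0,0]},{"dp":[30,0,0],"rotation":[0,0,0]}]';python3 go.py 600 -130 99.7 0.066
```

```text
clock: 16.48
position: [588.3, 12.0, 100.0]
ee_rot: [0.0, 0.683, 0.73, 0.0]
ft_force: [0.3, -0.3, -2.4]
finger_gap: 0.131
t 16.48 pos [588.282  11.981  99.983] yaw 0.06593428148830979 F [ 0.277 -0.315 -2.373] T [ 0.105 -0.159 -0.064] gap 0.131 q [-0.11   0.584  1.516  0.     1.041 -0.176]
dp [-142.444    2.338    0.28 ] rot [ 0. -0. -0.]
```

```bash
python3 -m pendant '[{"dp":[6,0,0],"rotation":[0,0,0]},{"dp":[12,0,0],"rotation":[0,0,0]},{"dp":[18,0,0],"rotation":[0,0,0]},{"dp":[22,0,0],"rotation":[0,0,0]},{"dp":[25,0,0],"rotation":[0,0,0]}]';python3 go.py 600 -130 99.7 0.066
```

```text
clock: 17.1
position: [586.7, 36.8, 100.0]
ee_rot: [0.0, 0.683, 0.73, 0.0]
ft_force: [0.8, -0.2, -2.7]
finger_gap: 0.133
t 17.1 pos [586.655  36.796  99.995] yaw 0.06606976660546716 F [ 0.786 -0.231 -2.742] T [ 0.033 -0.24  -0.027] gap 0.133 q [-0.068  0.583  1.518  0.     1.041 -0.134]
dp [-167.313    2.304    0.294] rot [ 0. -0.  0.]
```

```bash
python3 -m pendant '[{"dp":[2,0,0],"rotation":[0,0,0]},{"dp":[4,0,0],"rotation":[0,0,0]},{"dp":[5,0,0],"rotation":[0,0,0]},{"dp":[6,0,0],"rotation":[0,0,0]},{"dp":[7,0,0],"rotation":[0,0,0]}]';python3 go.py 600 -130 99.7 0.066
```

```text
clock: 17.73
position: [586.2, 43.5, 100.0]
ee_rot: [0.0, 0.683, 0.73, 0.0]
ft_force: [0.3, -0.6, -1.4]
finger_gap: 0.131
t 17.73 pos [586.225  43.523 100.007] yaw 0.06589980323565618 F [ 0.283 -0.631 -1.394] T [ 0.083 -0.352 -0.054] gap 0.131 q [-0.056  0.583  1.518  0.     1.041 -0.122]
dp [-174.053    2.318    0.307] rot [ 0. -0. -0.]
```

```bash
python3 -m pendant '[{"dp":[0.5,0,0],"rotation":[0,0,0]},{"dp":[1,0,0],"rotation":[0,0,0]},{"dp":[1.5,0,0],"rotation":[0,0,0]},{"dp":[2,0,0],"rotation":[0,0,0]},{"dp":[2,0,0],"rotation":[0,0,0]}]';python3 go.py 600 -130 99.7 0.066
```

```text
clock: 18.35
position: [586.1, 44.5, 100.1]
ee_rot: [0.001, 0.683, 0.73, -0.0]
ft_force: [1.1, -6.2, -1.2]
finger_gap: 0.13
t 18.35 pos [586.141  44.524 100.078] yaw 0.06591600866531021 F [ 1.114 -6.212 -1.189] T [-0.889 -0.318 -0.068] gap 0.13 q [-0.054  0.583  1.518 -0.002  1.041 -0.119]
dp [-175.057    2.333    0.642] rot [ 0.     0.002 -0.   ]
```

```bash
python3 -m pendant '[{"dp":[0,0.3,0.2],"rotation":[0,0,0]},{"dp":[0,0.4,0.4],"rotation":[0,0,0]},{"dp":[-0.5,0.4,0.4],"rotation":[0,0,0]},{"dp":[-0.7,0.4,0.4],"rotation":[0,0,0]},{"dp":[-0.7,0.4,0.4],"rotation":[0,0,0]}]';python3 go.py 600 -130 99.7 0.066
```

```text
clock: 18.98
position: [586.6, 44.5, 99.8]
ee_rot: [0.0, 0.683, 0.73, 0.0]
ft_force: [0.5, -5.4, 2.3]
finger_gap: 0.132
t 18.98 pos [586.613  44.486  99.761] yaw 0.06596919708076932 F [ 0.469 -5.419  2.279] T [-0.828 -0.238 -0.047] gap 0.132 q [-0.054  0.584  1.517 -0.001  1.04  -0.12 ]
dp [-174.989    1.855    0.161] rot [ 0.001  0.001 -0.   ]
```

```bash
python3 -m pendant '[{"dp":[0,0,0],"rotation":[0,0,0]},{"dp":[0,0,0],"rotation":[0,0,0]},{"dp":[0,0,0],"rotation":[0,0,0]},{"dp":[0,0,0],"rotation":[0,0,0]},{"dp":[0,0,0],"rotation":[0,0,0]}]' 0.3;python3 go.py 600 -130 99.7 0.066
```

```text
clock: 19.6
position: [586.4, 45.0, 99.5]
ee_rot: [-0.0, 0.683, 0.73, 0.0]
ft_force: [0.2, 0.0, 0.8]
finger_gap: 0.351
t 19.6 pos [586.416  44.95   99.515] yaw 0.06603638168518809 F [0.221 0.007 0.806] T [0.046 0.024 0.022] gap 0.351 q [-0.054  0.584  1.517  0.     1.04  -0.12 ]
dp [-175.465    2.01    -0.217] rot [ 0. -0.  0.]
```

```bash
python3 -m pendant '[{"dp":[0,0,-10],"rotation":[0,0,0]},{"dp":[0,0,-25],"rotation":[0,0,0]},{"dp":[0,0,-45],"rotation":[0,0,0]},{"dp":[0,0,-65],"rotation":[0,0,0]},{"dp":[0,0,-80],"rotation":[0,0,0]}]' -1; python3 - <<'E'
from h import *
np.set_printoptions(precision=2,suppress=True)
S,T=cam("scene"),cam("top")
g=S["pixels"].max(2).astype(float);e=proj(S,[590.6,-15.5,117]);print("exp px",e)
x,y=(e-[9,9]).astype(int);ks=wcent(np.clip((60-g)/40,0,1),(x,y,18,18))
print(ks,plane(S,ks,117.3))
f=lambda c,x,y,w,h,s:cv2.resize(cv2.cvtColor(c["pixels"][y:y+h,x:x+w],cv2.COLOR_RGB2BGR),None,fx=s,fy=s,interpolation=cv2.INTER_CUBIC)
cv2.imwrite("pics/g3.png",np.vstack([f(S,220,170,100,64,5),f(T,200,140,100,50,5)]))
E
```

```text
clock: 20.23
position: [586.9, 44.9, 181.6]
ee_rot: [0.001, 0.683, 0.73, 0.001]
ft_force: [0.1, 0.2, -0.1]
finger_gap: 0.998
exp px [270.5  202.59]
[270.02 202.78] [591.11 -17.22 117.3 ]
```

View pics/g3.png

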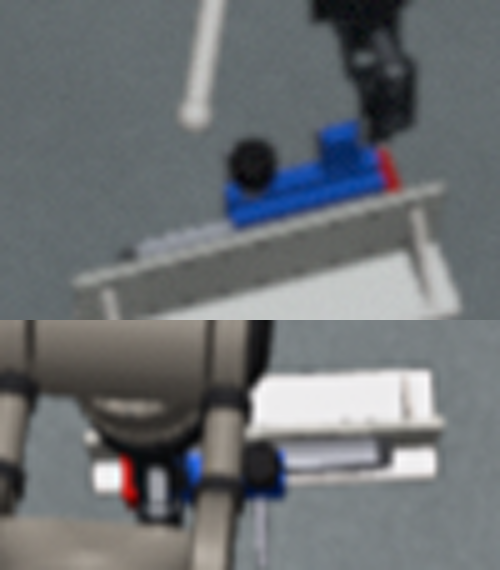

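```bash
python3 -m pendant '[{"dp":[-15,0,0],"rotation":[0,0,-0.14]},{"dp":[-30,0,0],"rotation":[0,0,-0.29]},{"dp":[-45,0,5],"rotation":[0,0,-0.43]},{"dp":[-57,0,15],"rotation":[0,0,-0.58]},{"dp":[-61.4,0,25],"rotation":[0,0,-0.734]}]' -0.1; python3 -m pendant '[{"dp":[0,0,0],"rotation":[0,0,0]},{"dp":[0,0,0],"rotation":[0,0,0]},{"dp":[0,0,0],"rotation":[0,0,0]},{"dp":[0,0,0],"rotation":[0,0,0]},{"dp":[0,0,0],"rotation":[0,0,0]}]';python3 go.py 590.8 -16.2 106 0.8
```

```text
clock: 20.95
position: [590.2, -17.1, 153.6]
ee_rot: [-0.0, 0.374, 0.927, -0.0]
ft_force: [0.2, 0.1, 0.0]
finger_gap: 0.55
clock: 21.58
position: [590.5, -16.3, 154.7]
ee_rot: [0.0, 0.376, 0.927, 0.0]
ft_force: [-0.2, 0.3, 0.0]
finger_gap: 0.551
t 21.57 pos [590.543 -16.261 154.696] yaw 0.7997769906033003 F [-0.196  0.35   0.028] T [-0.012 -0.019  0.006] gap 0.551 q [-0.157  0.528  1.447  0.     1.166 -0.957]
dp [-0.13   0.209 48.696] rot [ 0.  0. -0.]
```

```bash
python3 -m pendant '[{"dp":[0,0.2,10],"rotation":[0,0,0]},{"dp":[0,0.2,20],"rotation":[0,0,0]},{"dp":[0,0.2,30],"rotation":[0,0,0]},{"dp":[0,0.2,40],"rotation":[0,0,0]},{"dp":[0,0.2,48],"rotation":[0,0,0]}]'; python3 -m pendant '[{"dp":[0,0,0],"rotation":[0,0,0]},{"dp":[0,0,0],"rotation":[0,0,0]},{"dp":[0,0,0],"rotation":[0,0,0]},{"dp":[0,0,0],"rotation":[0,0,0]},{"dp":[0,0,0],"rotation":[0,0,0]}]' 1;python3 go.py 590.8 -16.2 106 0.8
```

```text
clock: 22.2
position: [590.4, -16.2, 105.6]
ee_rot: [-0.0, 0.376, 0.927, -0.0]
ft_force: [0.5, 0.5, -0.0]
finger_gap: 0.549
clock: 22.82
position: [590.3, -16.2, 106.3]
ee_rot: [-0.0, 0.376, 0.927, -0.0]
ft_force: [-1.5, 0.2, -4.0]
finger_gap: 0.353
t 22.82 pos [590.306 -16.211 106.35 ] yaw 0.8000780859660744 F [-1.484  0.175 -3.973] T [-0.083  0.306  0.055] gap 0.353 q [-0.157  0.58   1.502  0.     1.06  -0.957]
dp [-0.347  0.352  0.349] rot [-0.    -0.001  0.   ]
```

```bash
python3 -m pendant '[{"dp":[0,0,0.5],"rotation":[0,0,0]},{"dp":[0,0,0.8],"rotation":[0,0,0.05]},{"dp":[0,0,0.8],"rotation":[0,0,0.1]},{"dp":[0,0,0.8],"rotation":[0,0,0.15]},{"dp":[0,0,0.8],"rotation":[0,0,0.2]}]'; python3 go.py 590.8 -16.2 106 0.8;python3 -m pendant '[{"dp":[0,0,0],"rotation":[0,0,0.04]},{"dp":[0,0,0],"rotation":[0,0,0.08]},{"dp":[0,0,0],"rotation":[0,0,0.12]},{"dp":[0,0,0],"rotation":[0,0,0.16]},{"dp":[0,0,0],"rotation":[0,0,0.2]}]'; python3 go.py 590.8 -16.2 106 0.8
```

```text
clock: 23.45
position: [590.5, -16.4, 105.9]
ee_rot: [0.0, 0.467, 0.884, -0.0]
ft_force: [-2.5, -0.8, -2.3]
finger_gap: 0.353
t 23.45 pos [590.536 -16.373 105.881] yaw 0.5986675177931725 F [-2.453 -0.783 -2.277] T [-0.076  0.423  0.098] gap 0.353 q [-0.157  0.581  1.502 -0.     1.058 -0.756]
dp [-0.006  0.316 -0.119] rot [-0.     0.    -0.201]
clock: 24.08
position: [590.5, -16.3, 105.9]
ee_rot: [-0.0, 0.553, 0.833, -0.0]
ft_force: [-2.9, -0.8, -2.0]
finger_gap: 0.349
t 24.07 pos [590.509 -16.32  105.913] yaw 0.3989423596739958 F [-2.853 -0.774 -2.037] T [-0.067  0.489  0.091] gap 0.349 q [-0.157  0.581  1.502 -0.     1.058 -0.556]
dp [-0.003  0.315 -0.087] rot [-0.     0.    -0.401]
```

```bash
cat > avg.py <<'E'
from h import *
a=[];z=[]
for i in range(6):
    imaging.camera("top");s=sensors.state();a.append(s["ft_torque"]);z.append(s["ft_force"])
np.set_printoptions(precision=3,suppress=True)
q=s["ee_rot"];print("t",s["clock"],"T",np.mean(a,0),"sd",np.std(a,0)[2],"F",np.mean(z,0),"pos",s["position"],"gap",s["finger_gap"],"yaw",np.pi/2-2*np.arctan2(q[1],q[2]))
E
python3 avg.py; python3 -m pendant '[{"dp":[0.2,-0.4,0.3],"rotation":[0,0,0.03]},{"dp":[0.2,-0.4,0.3],"rotation":[0,0,0.06]},{"dp":[0.2,-0.4,0.3],"rotation":[0,0,0.1]},{"dp":[0.2,-0.4,0.3],"rotation":[0,0,0.13]},{"dp":[0.2,-0.4,0.3],"rotation":[0,0,0.15]}]'; python3 avg.py
```

```text
t 24.375 T [-0.1    0.502 -0.091] sd 0.034767692728039 F [-2.219 -0.709 -1.35 ] pos [590.639 -16.363 105.912] gap 0.35433125312835817 yaw 0.4004028895745011
clock: 25.0
position: [590.5, -16.4, 105.8]
ee_rot: [0.0, 0.614, 0.789, 0.0]
ft_force: [-0.9, -1.8, 2.8]
finger_gap: 0.352
t 25.3 T [-0.247  0.348 -0.025] sd 0.030004959407706693 F [-1.381 -2.143  3.736] pos [590.481 -16.379 105.747] gap 0.3493149349143083 yaw 0.2498573464101177
```

```bash
python3 -m pendant '[{"dp":[0,-0.2,-0.2],"rotation":[0,0,0.03]},{"dp":[0,-0.2,-0.3],"rotation":[0,0,0.06]},{"dp":[0,-0.2,-0.3],"rotation":[0,0,0.09]},{"dp":[0,-0.2,-0.3],"rotation":[0,0,0.12]},{"dp":[0,-0.2,-0.3],"rotation":[0,0,0.15]}]'; python3 go.py 590.8 -16.2 106 0.8 | head -1; python3 -m pendant '[{"dp":[0,0,0],"rotation":[0,0,0.02]},{"dp":[0,0,0],"rotation":[0,0,0.04]},{"dp":[0,0,0],"rotation":[0,0,0.06]},{"dp":[0,0,0],"rotation":[0,0,0.08]},{"dp":[0,0,0],"rotation":[0,0,0.1]}]'; python3 go.py 590.8 -16.2 106 0.8|head -1
```

```text
clock: 25.92
position: [590.2, -16.2, 105.8]
ee_rot: [0.0, 0.672, 0.741, 0.0]
ft_force: [-0.1, -2.1, 2.5]
finger_gap: 0.348
t 25.93 pos [590.187 -16.228 105.791] yaw 0.09807586204169046 F [-0.115 -2.128  2.484] T [-0.119 -0.057  0.156] gap 0.348 q [-0.157  0.58   1.504  0.     1.057 -0.256]
clock: 26.55
position: [590.1, -16.2, 105.8]
ee_rot: [0.0, 0.708, 0.707, 0.0]
ft_force: [1.4, -1.2, 5.0]
finger_gap: 0.353
t 26.55 pos [590.122 -16.235 105.783] yaw -0.0012832188637997967 F [ 1.37  -1.195  4.953] T [-0.122 -0.246  0.156] gap 0.353 q [-0.157  0.58   1.504  0.     1.057 -0.156]
```

```bash
python3 -m pendant '[{"dp":[0,0,-0.3],"rotation":[0,0,0.02]},{"dp":[0,0,-0.4],"rotation":[0,0,0.04]},{"dp":[0,0,-0.4],"rotation":[0,0,0.06]},{"dp":[0,0,-0.4],"rotation":[0,0,0.08]},{"dp":[0,0,-0.4],"rotation":[0,0,0.1]}]'; python3 go.py 590.8 -16.2 106 0.8 | head -1; python3 -m pendant '[{"dp":[0,0,0],"rotation":[0,0,0.02]},{"dp":[0,0,0],"rotation":[0,0,0.04]},{"dp":[0,0,0],"rotation":[0,0,0.06]},{"dp":[0,0,0],"rotation":[0,0,0.07]},{"dp":[0,0,0],"rotation":[0,0,0.08]}]'; python3 go.py 590.8 -16.2 106 0.8|head -1
```

```text
clock: 27.18
position: [589.9, -16.1, 106.0]
ee_rot: [-0.0, 0.742, 0.67, 0.0]
ft_force: [1.1, 0.7, 1.2]
finger_gap: 0.353
t 27.18 pos [589.853 -16.139 105.979] yaw -0.10139683236684074 F [1.054 0.717 1.194] T [ 0.146 -0.17   0.144] gap 0.353 q [-0.157  0.58   1.504  0.     1.058 -0.056]
clock: 27.8
position: [589.9, -16.2, 106.0]
ee_rot: [-0.0, 0.768, 0.64, 0.0]
ft_force: [1.9, 1.3, 0.2]
finger_gap: 0.358
t 27.8 pos [589.917 -16.209 105.958] yaw -0.1806412654878581 F [1.889 1.255 0.165] T [ 0.227 -0.158  0.114] gap 0.358 q [-0.157  0.58   1.504  0.     1.058  0.023]
```

```bash
python3 -m pendant '[{"dp":[0,0,0],"rotation":[0,0,0.02]},{"dp":[0,0,0],"rotation":[0,0,0.04]},{"dp":[0,0,0],"rotation":[0,0,0.06]},{"dp":[0,0,0],"rotation":[0,0,0.08]},{"dp":[0,0,0],"rotation":[0,0,0.1]}]'; python3 go.py 590.8 -16.2 106 0.8 | head -1; python3 -m pendant '[{"dp":[0,0,0],"rotation":[0,0,0.02]},{"dp":[0,0,0],"rotation":[0,0,0.04]},{"dp":[0,0,0],"rotation":[0,0,0.06]},{"dp":[0,0,0],"rotation":[0,0,0.08]},{"dp":[0,0,0],"rotation":[0,0,0.1]}]'; python3 go.py 590.8 -16.2 106 0.8|head -1
```

```text
clock: 28.42
position: [590.0, -16.2, 105.9]
ee_rot: [-0.0, 0.799, 0.601, 0.0]
ft_force: [1.8, 0.9, -2.2]
finger_gap: 0.351
t 28.43 pos [589.997 -16.218 105.928] yaw -0.28129669751270336 F [ 1.823  0.887 -2.214] T [ 0.311 -0.479  0.249] gap 0.351 q [-0.157  0.58   1.504  0.     1.058  0.124]
clock: 29.05
position: [590.0, -16.2, 105.9]
ee_rot: [-0.0, 0.828, 0.56, 0.0]
ft_force: [3.7, 1.9, -5.8]
finger_gap: 0.353
t 29.05 pos [589.97  -16.192 105.92 ] yaw -0.38126484675887334 F [ 3.724  1.917 -5.822] T [ 0.37  -0.709  0.238] gap 0.353 q [-0.157  0.58   1.504  0.     1.058  0.224]
```

```bash
python3 -m pendant '[{"dp":[0.1,0.3,0.4],"rotation":[0,0,0.01]},{"dp":[0.2,0.5,0.7],"rotation":[0,0,0.01]},{"dp":[0.2,0.5,0.7],"rotation":[0,0,0.02]},{"dp":[0.2,0.5,0.7],"rotation":[0,0,0.03]},{"dp":[0.2,0.5,0.7],"rotation":[0,0,0.04]}]'; python3 go.py 590.8 -16.2 106 0.8 | head -1; python3 avg.py
```

```text
clock: 29.68
position: [590.4, -16.3, 105.8]
ee_rot: [0.0, 0.839, 0.544, 0.0]
ft_force: [-0.7, 1.5, 2.7]
finger_gap: 0.352
t 29.68 pos [590.441 -16.266 105.756] yaw -0.42057352672653886 F [-0.715  1.529  2.707] T [0.459 0.144 0.253] gap 0.352 q [-0.157  0.581  1.503  0.     1.058  0.263]
t 29.975 T [0.44  0.212 0.19 ] sd 0.03490030379935405 F [-0.818  1.791  3.864] pos [590.483 -16.292 105.692] gap 0.3503252581676529 yaw -0.4201394063809707
```

```bash
python3 -m pendant '[{"dp":[0,0,-0.3],"rotation":[0,0,0.004]},{"dp":[0,0,-0.4],"rotation":[0,0,0.008]},{"dp":[0,0,-0.4],"rotation":[0,0,0.012]},{"dp":[0,0,-0.4],"rotation":[0,0,0.016]},{"dp":[0,0,-0.4],"rotation":[0,0,0.02]}]'; python3 go.py 590.8 -16.2 106 0.8 | head -1; python3 avg.py
```

```text
clock: 30.6
position: [590.5, -16.3, 105.7]
ee_rot: [-0.0, 0.844, 0.536, -0.0]
ft_force: [0.4, 1.0, 2.9]
finger_gap: 0.354
t 30.6 pos [590.48  -16.28  105.718] yaw -0.4402364079930532 F [0.378 1.008 2.907] T [0.391 0.134 0.314] gap 0.354 q [-0.157  0.581  1.503  0.     1.058  0.283]
t 30.9 T [0.388 0.168 0.237] sd 0.03824988356511016 F [-0.481  1.815  2.561] pos [590.467 -16.267 105.727] gap 0.3522770102689492 yaw -0.440086116314085
```

```bash
python3 -m pendant '[{"dp":[0,0,0],"rotation":[0,0,0]},{"dp":[0,0,0],"rotation":[0,0,0]},{"dp":[0,0,0],"rotation":[0,0,0]},{"dp":[0,0,0],"rotation":[0,0,0]},{"dp":[0,0,0],"rotation":[0,0,0]}]' -0.2; python3 go.py 590.8 -16.2 106 0.8 | head -1;python3 -m pendant '[{"dp":[0,0,-8],"rotation":[0,0,0]},{"dp":[0,0,-25],"rotation":[0,0,0]},{"dp":[0,0,-50],"rotation":[0,0,0]},{"dp":[0,0,-80],"rotation":[0,0,0]},{"dp":[0,0,-110],"rotation":[0,0,0]}]'; python3 go.py 400 -250 230 -0.44
```

```text
clock: 31.52
position: [590.5, -16.3, 105.8]
ee_rot: [0.0, 0.844, 0.536, 0.0]
ft_force: [0.9, 0.5, 0.6]
finger_gap: 0.601
t 31.52 pos [590.518 -16.272 105.797] yaw -0.4399909547581602 F [0.861 0.547 0.608] T [-0.018  0.011 -0.03 ] gap 0.601 q [-0.157  0.581  1.503  0.     1.058  0.283]
clock: 32.15
position: [590.5, -16.3, 217.4]
ee_rot: [0.0, 0.844, 0.536, 0.0]
ft_force: [0.7, -0.1, -0.2]
finger_gap: 0.598
t 32.15 pos [590.483 -16.254 217.385] yaw -0.4399943377464141 F [ 0.69  -0.139 -0.225] T [ 0.007  0.013 -0.033] gap 0.598 q [-0.157  0.473  1.358  0.     1.31   0.283]
dp [-292.612  -72.773  -12.728] rot [ 0.001 -0.     0.   ]
```

```bash
python3 -m pendant '[{"dp":[-55,-14,-5],"rotation":[0,0,0]},{"dp":[-110,-28,-10],"rotation":[0,0,0]},{"dp":[-165,-42,-12],"rotation":[0,0,0]},{"dp":[-225,-56,-12],"rotation":[0,0,0]},{"dp":[-285,-70,-12],"rotation":[0,0,0]}]'; python3 -m pendant '[{"dp":[-8,0,0],"rotation":[0,0,0]},{"dp":[-8,0,0],"rotation":[0,0,0]},{"dp":[-8,0,0],"rotation":[0,0,0]},{"dp":[-8,0,0],"rotation":[0,0,0]},{"dp":[-8,0,0],"rotation":[0,0,0]}]'; python3 - <<'E'
from h import *
np.set_printoptions(precision=1,suppress=True)
S,T=cam("scene"),cam("top")
def kn(c,P):
    g=c["pixels"].max(2).astype(float);x,y=(proj(c,P)-[8,8]).round().astype(int);return wcent(np.clip((60-g)/40,0,1),(x,y,17,17))
P=[590.5,-16.3,117];a=kn(S,P);b=kn(T,P);print(a,b,*tri((S,T),(a,b)))
f=lambda c,x,y,w,h,s:cv2.resize(cv2.cvtColor(c["pixels"][y:y+h,x:x+w],cv2.COLOR_RGB2BGR),None,fx=s,fy=s,interpolation=cv2.INTER_CUBIC)
cv2.imwrite("pics/g4.png",np.vstack([f(S,220,180,100,55,6),f(T,200,145,100,44,6)]))
E
```

```text
clock: 32.78
position: [404.6, -245.7, 228.7]
ee_rot: [0.001, 0.844, 0.536, 0.0]
ft_force: [1.1, -0.3, -0.4]
finger_gap: 0.603
clock: 33.4
position: [402.9, -250.8, 227.7]
ee_rot: [-0.0, 0.844, 0.536, 0.0]
ft_force: [0.5, 0.3, 0.3]
finger_gap: 0.601
[270. 203.] [251.7 169. ] [590.9 -17.  115.4] [0.1, 0.1]
```

View pics/g4.png

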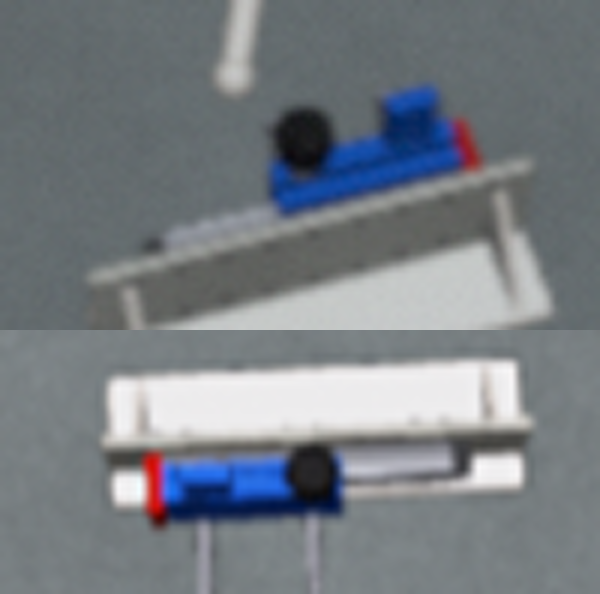

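```bash
python3 -c "
from station import sign_off
print(sign_off())"
```

```text
the job is handed in; nothing more can be done
None
```

The middle-sized carrier is on the rail against the red stop, with its knob turned to what I read as snug. I handed the job in at about 33 s of the 72 s allowed.

- **Fitting:** I took it by the tab and brought it to the open end. The first two pushes met the rail end at about 13 N and 10 N, so each time I backed off and realigned. It then slid with forces of only a few N. It met the stop at about 6 N, and I lowered it onto the rail and released it.
- **Knob:** I turned it about 1.24 rad clockwise. The jaw began to bear at roughly 1.0 rad. The last torque reading while turning was 0.31 N m, about 0.17 above the stated drag, so inside the 0.1–0.2 window. Each reading carries about 0.03 N m of noise, so snug is likely but not certain.
- **Last checks:**
  - In both final views the carrier sits parallel on the rail against the stop, with the gripper clear and open. A gap under 1 mm at the stop would not show.
  - The knob's x and y agree with the expected seat to about 1 mm.
  - Its measured rise was 16 mm against the nominal 18, a disagreement I put down to the rough blob measurement and did not resolve.
- **Other objects:** I felt no contact with them, but I did not re-measure their positions.

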